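# Call a colleague and show which sample goes on which gel

### The job

Press the call button on the bench right down, let it go, then show your colleague what to load: point with closed fingertips from straight above, about three centimetres clear, at the mouth of the one tube in the rack whose lid is open, and stay there for two to three seconds; then go over and point in the same way at the middle of the top edge of the gel plate that has no comb, and finish while still pointing there. Touch nothing but the button: pick nothing up, do not touch the tubes, rack, gel plates or tank, leave everything else where it stands, and do not come down low over the closed tubes or the gel plate with the comb.

Things in the scene. Friction and masses are not known exactly. Their poses are not given: they have to be found in the camera images.
- call (a joint): travel of the call button in m: 0 released, 0.006 fully down; spring-loaded, about 5 N at full travel, springs back when let go
- call_top (a point): centre of the top face of the call button (round white cap 48 across, on a small grey housing that stands on the bench to the robot's right); it is pressed straight down and counts as pressed from about 4 mm of travel (sizes in mm)
- rack: red tube rack, 110 (x) x 225 (y) x 50 high, with a grid of holes; fixed to the bench; origin at the centre of its underside (sizes in mm)
- open_tube: the one tube in the rack whose lid is open: translucent white snap-lid tube, 22 diameter, standing upright in a hole with its mouth 25 above the rack's top. Origin on its axis at its foot, z up; the mouth is 70 above the origin. The lid hangs back on its hinge to the tube's own -x side, reaching 38 from the axis and up to 86 above the origin (sizes in mm)
- tube1: closed tube in the rack, same kind, its round lid shut (lid 25 across). Origin on its axis at its foot, z up; the top of the lid is 76 above the origin. Loose in its hole; tubes stand 60 or more apart (sizes in mm)
- tube2: closed tube in the rack, same kind, its round lid shut (lid 25 across). Origin on its axis at its foot, z up; the top of the lid is 76 above the origin. Loose in its hole; tubes stand 60 or more apart (sizes in mm)
- tube3: closed tube in the rack, same kind, its round lid shut (lid 25 across). Origin on its axis at its foot, z up; the top of the lid is 76 above the origin. Loose in its hole; tubes stand 60 or more apart (sizes in mm)
- tube4: closed tube in the rack, same kind, its round lid shut (lid 25 across). Origin on its axis at its foot, z up; the top of the lid is 76 above the origin. Loose in its hole; tubes stand 60 or more apart (sizes in mm)
- tank: clear open-topped gel tank to the robot's left, 150 (x) x 160 (y) x 107 high, fixed; a thin brass post 116 high stands inside the middle of each of its two y walls (66 from the centre). Origin at the centre of its underside (sizes in mm)
- open_gel: the gel plate without a comb: upright green plate in the tank, 12 thick (its x), 100 wide (its y), its top edge 108 above the origin (116 above the bench) bare, with a slot along it. Origin at the centre of its lower edge, z up (sizes in mm)
- comb_gel: the other gel plate, same size, with the white comb still in its top: the comb's flange is 94 wide, 26 thick, its top 126 above the origin. Origin at the centre of its lower edge, z up. The two plates stand parallel, 60 apart, in either order (sizes in mm)
- marker: bystander: black marker pen lying flat, 130 long, 15 thick; origin under its middle (sizes in mm)
- phone: bystander: mobile phone lying flat, 155 x 76 x 10; origin under its middle (sizes in mm)
- tip_box: bystander: closed pale pipette-tip box, 85 x 120 x 62 high; origin at the centre of its underside (sizes in mm)
- wash_bottle: bystander: white squeeze wash bottle, 68 diameter, 215 high with its bent spout; origin at the centre of its underside (sizes in mm)
- beaker: bystander: glass beaker, 66 diameter, 85 high; origin at the centre of its underside (sizes in mm)
- jar: bystander: clear jar with a screw cap, 60 diameter, 85 high; origin at the centre of its underside (sizes in mm)
- vial: bystander: small amber vial with a white cap, 32 diameter, 50 high; origin at the centre of its underside (sizes in mm)
There are look-alikes about, which are no part of the job. What is shaped like the open_tube but red is not meant. What is shaped like the part that bears call but green is not meant.

How it is judged (in metres and radians):
On the way, in this order (a step that is already met when the one before it is completed fails the run):
1. the call button is pressed (value of joint call above 0.004 m), for 0.05 s.
2. the call button is let go and the fingertips point at the open tube from just above, for 1.5 s (horizontal distance between the grasp point and open_tube below 0.015 m and z of the grasp point in the frame of open_tube between 0.091 and 0.147 m and value of joint call below 0.0015 m), for 1.5 s.
3. the fingertips point at the gel plate without a comb from just above, for 1 s (x of the grasp point in the frame of open_gel between -0.018 and 0.018 m and y of the grasp point in the frame of open_gel between -0.038 and 0.038 m and z of the grasp point in the frame of open_gel between 0.129 and 0.185 m), for 1 s.
At the end, for the whole second after the job is handed in: The grasp point stays over the comb-less gel plate's top edge: within 18 mm across it, 38 mm of its middle along it, 21 to 77 mm above it (fingertips about 19 mm lower). Button out; tubes within 8 mm, bystanders within 20 mm of their starts (all of step 3 and value of joint call below 0.0015 m and distance of each of open_tube, tube1, tube2, tube3, tube4 from where it was at the start of the episode below 0.008 m and distance of each of marker, phone, tip_box, wash_bottle, beaker, jar, vial from where it was at the start of the episode below 0.02 m); the robot touches nothing.
It fails at once if a tube or a gel plate, or the rack or tank that holds them, is touched (contact force between any of the fingers, the arm and open_tube above 0.3 N or contact force between any of the fingers, the arm and tube1 above 0.3 N or contact force between any of the fingers, the arm and tube2 above 0.3 N or contact force between any of the fingers, the arm and tube3 above 0.3 N or contact force between any of the fingers, the arm and tube4 above 0.3 N or contact force between any of the fingers, the arm and open_gel above 0.3 N or contact force between any of the fingers, the arm and comb_gel above 0.3 N or contact force between any of the fingers, the arm and tank above 0.3 N or contact force between any of the fingers, the arm and rack above 0.3 N).
It fails at once if a tube is lifted or shifted (distance of any of open_tube, tube1, tube2, tube3, tube4 from where it was at the start of the episode above 0.008 m).
It fails at once if the fingertips come down to point at a closed tube ((horizontal distance between the grasp point and tube1 below 0.015 m and z of the grasp point in the frame of tube1 below 0.122 m) or (horizontal distance between the grasp point and tube2 below 0.015 m and z of the grasp point in the frame of tube2 below 0.122 m) or (horizontal distance between the grasp point and tube3 below 0.015 m and z of the grasp point in the frame of tube3 below 0.122 m) or (horizontal distance between the grasp point and tube4 below 0.015 m and z of the grasp point in the frame of tube4 below 0.122 m)).
It fails at once if the fingertips come down to point at the gel plate that still has its comb (x of the grasp point in the frame of comb_gel between -0.015 and 0.015 m and y of the grasp point in the frame of comb_gel between -0.038 and 0.038 m and z of the grasp point in the frame of comb_gel below 0.17 m).
It fails at once if something else on the bench is shifted, lifted or knocked over (distance of any of marker, phone, tip_box, wash_bottle, beaker, jar, vial from where it was at the start of the episode above 0.02 m or angle between any of marker, phone, tip_box, wash_bottle, beaker, jar, vial's own z axis and vertical above 0.4 rad).
It also fails if it takes over 59 s, if anything falls off the work surface, if the arm or the gripper's body presses on something with over 40 N, if the wrist force passes 120 N, or if a joint passes its speed limit or range.

### The arm

A 6-joint arm with a two-finger parallel gripper is mounted at the origin on the work surface. World frame = base frame: x ahead of the robot, y to its left, z up, the work surface at z = 0. Lengths are in mm, angles in rad, forces in N, time in s.
With the tool pointing down it reaches from about 425 to 950 mm from the base axis. Payload 3.5 kg.
Tool frame: the origin (TCP) lies midway between the tips of the shut fingers; the grasp point (between the pads) lies 19 mm behind it; z points along the fingers, y is the line along which they close (so a half turn about z gives the same grasp; the last joint's range is limited). The gripper opens to 85 mm and grips with 20 to 120 N. Pads are 22 mm wide; open, the fingers measure 114 mm over their backs; the gripper's body (76 mm by 85 mm) begins 54 mm behind the grasp point. The pads swing forward as they close: fully open they stand 13 mm farther back than shut.
Start: joints at [1.147, 0.286, 1.577, -0, 1.279, -0.15], TCP at [182.478, 649.852, 231.325] pointing down, gripper open.
Joint ranges: [-2.77, 2.77], [-0.9, 2.22], [0.21, 2.48], [-1.53, 4.67], [0.24, 2.81], [-2.84, 2.84]. Speed limits (rad/s): [2.79, 2.79, 3.14, 3.14, 3.14, 3.14].

### API

Orientations are given as a rotation vector (axis times angle).
In Python, from workcell import telemetry, read_camera, camera_params, close_job gives the robot as it stands.
- The arm moves only by the shell command python3 -m crank 'ROWS' [FORCE]. ROWS is JSON, a list of rows, each an object of numbers: "x", "y", "z": the shift along the tool's x, y, z in m; "rx", "ry", "rz": the turn, a rotation vector about the tool's x, y, z in rad; "jaw": the closure, from -1 (fully open) to 1 (shut). In form: [{"x": .., "y": .., "z": .., "rx": .., "ry": .., "rz": .., "jaw": ..}, ...]. A call has 1 to 5 rows; each row is the pose to reach, as a shift and turn from the pose commanded when the call began, along the tool's axes at that moment; what a row does not reach only later rows make up. A row lasts 1/8 s, in which the tool goes at most 62.5 mm and 10.7 degrees, less where a joint would pass 70% of its speed; a pose out of reach is approached as far as the arm can. A call with a gripper value outside its range is refused whole. The fingers move at their own pace and stop on an object; FORCE is the grip in N (left out, the last holds). Time passes only in rows, so rows that repeat a pose let the fingers close. It gives the time, the measured TCP pose, the force, the opening and the grip force at its end, in the units of the state.
- telemetry.state(): the state, without advancing time (a new reading comes with each control period).
- read_camera(name): name is "scene" or "top" or "wrist"; returns (picture, depth): 400x640x3 uint8, blue, green, red; 400x640 float32, mm along the optical axis (not along the pixel's ray), 0 where there is no reading.
- camera_params(name): a dict with "vertical_fov" (degrees; the focal length in pixels is half the picture's height over the tangent of half this angle, whatever the lens; pixels are square), "cx", "cy" (the principal point, pixels), "camera_from_world" (4x4, takes a point from world to camera coordinates). Camera axes: x right, y down, z forward; pixel columns grow to the right and rows downward; lengths in mm; the calibration is good to about 2 mm. A picture is of the moment at which its call begins: read the wrist's pose just before it. camera_params takes no time and is no camera call; for the wrist camera it gives the pose at the moment of the call.
- close_job(): hands the job in; it is judged then, once.
The state is a dict: "time_s": time; "joint_pos": joint angles; "joint_velocities": joint speeds; "effort": joint torques, N m; "position": TCP position; "ee_rot": TCP orientation; "contact_force": force on the tool from outside, world axes, zero at the start; "wrist_torque": the same for the moment, N m; "opening": finger opening in mm; "grip_force": force on a finger pad.
Only numpy, scipy, OpenCV 4.12 (cv2) and the standard library are available. Lean on these libraries where they do the work, as an engineer would, in place of code of your own. Each camera call takes 0.05 s, during which the arm holds its last target. There are 200 camera calls.

## Working session

There is one attempt and no reset: what is moved stays moved. The work goes in short steps, Python scripts to look and compute and a shell command to move; the robot and the scene stay as the last step left them, time stands still between calls to the robot, and variables do not carry over. Pictures are saved under pics/ and viewed, at most 10 in all, crops included, and the job is handed in when it is done.

```bash
mkdir -p pics
cat > h.py <<'E'
import numpy as np,cv2
from workcell import telemetry,read_camera,camera_params,close_job
def K(p):
    f=200/np.tan(np.radians(p["vertical_fov"])/2); return f,p["cx"],p["cy"]
def back(p,u,v,d):  # depth -> world
    f,cx,cy=K(p); c=np.array([(u-cx)/f*d,(v-cy)/f*d,d,1.0])
    return (np.linalg.inv(p["camera_from_world"])@c)[:3]
def ray(p,u,v,z):   # ray onto plane z
    M=np.linalg.inv(p["camera_from_world"]); f,cx,cy=K(p)
    d=M[:3,:3]@np.array([(u-cx)/f,(v-cy)/f,1.0]); o=M[:3,3]
    return o+d*(z-o[2])/d[2]
E
python3 - <<'E'
from h import *
for n in("scene","top"):
    p=camera_params(n); im,d=read_camera(n); cv2.imwrite(f"pics/{n}.png",im); np.savez(n,im=im,d=d)
    print(n,p["vertical_fov"],p["cx"],p["cy"],np.linalg.inv(p["camera_from_world"]).round(2).tolist(),{k:v for k,v in p.items() if k not in("camera_from_world",)}.keys())
print(telemetry.state())
E
```

```text
scene 43.78012310594598 324.02918941436633 200.8354964751408 [[0.62, 0.6, -0.51, 1187.15], [0.79, -0.48, 0.39, -529.37], [-0.02, -0.64, -0.77, 1006.49], [0.0, 0.0, 0.0, 1.0]] dict_keys(['vertical_fov', 'cx', 'cy'])
top 45.6804900508588 314.88630908503507 196.66460353252873 [[-0.02, -0.98, 0.2, 273.74], [-1.0, 0.02, 0.01, -66.46], [-0.01, -0.2, -0.98, 1482.44], [0.0, 0.0, 0.0, 1.0]] dict_keys(['vertical_fov', 'cx', 'cy'])
{'time_s': 0.1, 'joint_pos': array([ 1.14699950e+00,  2.87094948e-01,  1.57804236e+00,  1.16929158e-05,
        1.27860756e+00, -1.49977625e-01]), 'joint_velocities': array([-6.38543668e-05, -2.01463388e-03, -1.86581004e-03,  2.24171989e-04,
        5.36623084e-05,  8.99173601e-04]), 'effort': array([ 3.10754367e-04, -4.07298017e+01, -2.93697542e+01, -1.21758167e-04,
        3.38962178e-03,  9.68065734e-06]), 'position': array([182.23179812, 649.31296984, 230.06722297]), 'ee_rot': array([-0.42869221, -3.11157892,  0.00323689]), 'contact_force': array([-0.18404779,  0.0078812 ,  0.48245114]), 'wrist_torque': array([ 0.03498783, -0.06437984, -0.03069684]), 'grip_force': 0.0, 'opening': 85.22348487174736}
```

View pics/top.png

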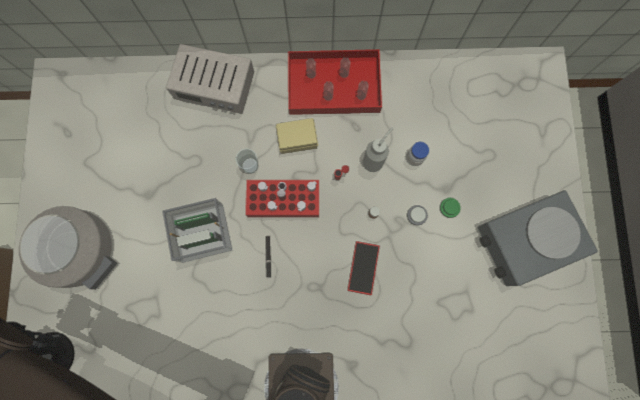

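View pics/scene.png

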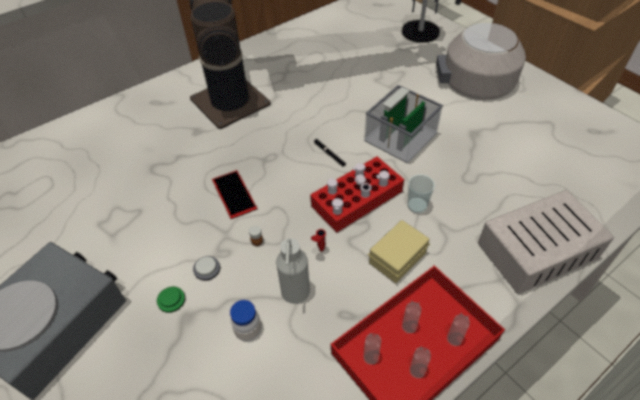

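Top view: tank (197,230), red rack (282,198), white button (417,215), green decoy button (450,208), red decoy tube (341,173), pen (268,257), phone (363,268). Now I'll enlarge the key areas.

Run:
```python
from h import *
a=np.load("top.npz");s=np.load("scene.npz")
A=cv2.resize(a["im"][165:270,155:330],None,fx=4.5,fy=4.5,interpolation=cv2.INTER_CUBIC)[:, :790]
cv2.imwrite("pics/topc.png",A)
B=cv2.resize(s["im"][80:235,300:450],None,fx=3.8,fy=3.8,interpolation=cv2.INTER_CUBIC)
cv2.imwrite("pics/scenec.png",B)
p=camera_params("top");d=a["d"]
for n,u,v in[("btn",417,214),("grn",450,208),("pen",268,257),("phone",363,268),("rack",282,190),("bench",340,300),("bench2",120,150),("tank",197,230),("vial",374,213),("blue",419,150),("wash",376,148),("tip",297,135),("base",300,360)]:
    D=float(np.median(d[v-1:v+2,u-1:u+2])); print(n,D,back(p,u,v,D).round(0),ray(p,u,v,0).round(0))
```

```text
btn 1474.093994140625 [ 506. -368.   22.] [ 509. -372.    0.]
grn 1474.5140380859375 [ 522. -471.   24.] [ 527. -477.    0.]
pen 1464.30712890625 [382.  96.  12.] [383.  98.   0.]
phone 1455.5537109375 [ 344. -195.   10.] [ 344. -196.    0.]
rack 1434.5899658203125 [578.  47.  81.] [595.  53.   0.]
bench 1447.5196533203125 [ 249. -122.    0.] [ 249. -122.    0.]
bench2 1550.26513671875 [740. 582.   1.] [740. 583.   0.]
tank 1487.32470703125 [471. 320.   9.] [472. 322.   0.]
vial 1449.7821044921875 [ 507. -232.   49.] [ 515. -237.    0.]
blue 1447.9827880859375 [ 693. -372.   87.] [ 719. -391.    0.]
wash 1354.6920166015625 [ 674. -230.  179.] [ 729. -253.    0.]
tip 1489.94384765625 [758.   1.  61.] [779.   4.   0.]
base 1404.590576171875 [78.  1. 11.] [76.  2.  0.]
```

View pics/topc.png

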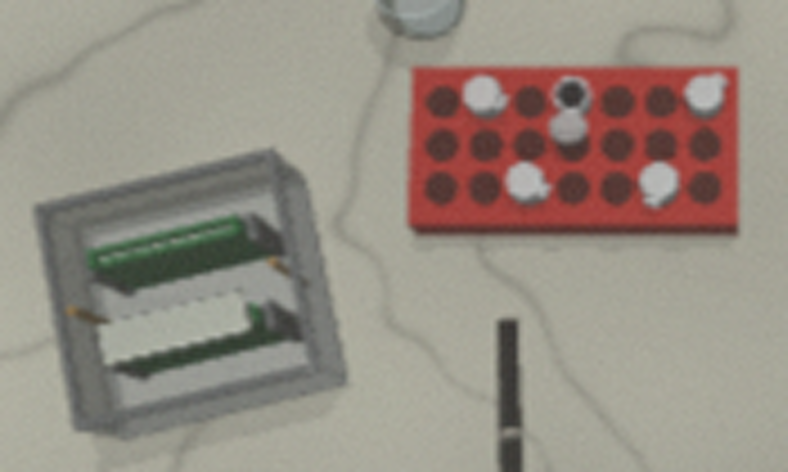

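View pics/scenec.png

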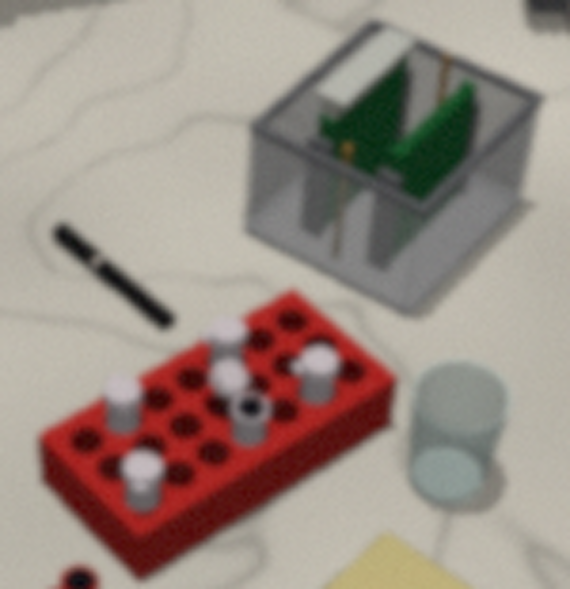

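Open tube: the five in the rack have mouths or lids at crop pixels (483,95), (704,93), (526,182) and (658,183), all white lids, and (571,95). Only the last has a dark open mouth with its lid hanging to the side, at full (282,186); the red tube at (341,173) is the decoy. Gel plate: the far plate, crop (90,258)–(243,222), has a bare slotted green edge, while the near one carries the white comb (175,325). So the far plate is meant.

Run:
```python
from h import *
a=np.load("top.npz");s=np.load("scene.npz");P=camera_params("top");S=camera_params("scene")
c=lambda x,y,ox,oy,f:((x+.5)/f-.5+ox,(y+.5)/f-.5+oy)
t=lambda x,y:c(x,y,155,165,4.5); q=lambda x,y:c(x,y,300,80,3.8)
print("mouth",ray(P,*t(571,95),75).round(1),ray(S,*q(250,407),75).round(1))
for n,xy in dict(t1=(481,93),t2=(704,93),t3=(524,182),t4=(658,181)).items(): print(n,ray(P,*t(*xy),81).round(1))
print("gel top",ray(P,*t(90,258),116).round(1),ray(P,*t(243,222),116).round(1))
print("gel scene",ray(S,*q(388,163),116).round(1),ray(S,*q(472,86),116).round(1))
print("comb",ray(P,*t(102,335),134).round(1),ray(P,*t(248,303),134).round(1))
for n,p,im,(u,v) in(("top",P,a["im"],(417,214)),("scene",S,s["im"],(206,267))):
    g=im[v-16:v+17,u-16:u+17]; h=cv2.cvtColor(g,cv2.COLOR_BGR2HSV)
    print(n,"gray rows");
    cv2.imwrite(f"pics/b{n}.png",cv2.resize(g,None,fx=9,fy=9,interpolation=cv2.INTER_CUBIC))
g=np.hstack([cv2.imread("pics/btop.png"),cv2.imread("pics/bscene.png")]);cv2.imwrite("pics/btn.png",g)
# green top strip in top image
im=a["im"].astype(int); m=((im[...,1]-im[...,2]>25)&(im[...,1]>60)).astype(np.uint8); m[:, :165]=0;m[:,230:]=0;m[:200]=0;m[245:]=0
n,l,st,ce=cv2.connectedComponentsWithStats(m); print(st[1:],ce[1:])
```

```text
mouth [592.5  48.7  75. ] [592.6  50.   75. ]
t1 [593.8 108.9  81. ]
t2 [590.7 -41.3  81. ]
t3 [532.3  79.8  81. ]
t4 [531.2  -9.6  81. ]
gel top [481.4 357.7 116. ] [503.1 258.9 116. ]
gel scene [507.1 251.6 116. ] [484.6 358.1 116. ]
comb [429.1 342.5 134. ] [447.8 250.  134. ]
top gray rows
scene gray rows
[[175 213  33  11  64]
 [198 215   3   1   3]
 [185 216  12   3  12]
 [181 219   3   1   3]
 [211 233   1   3   3]] [[192.3125   218.828125]
 [199.       215.      ]
 [190.5      217.      ]
 [182.       219.      ]
 [211.       234.      ]]
```

View pics/btn.png

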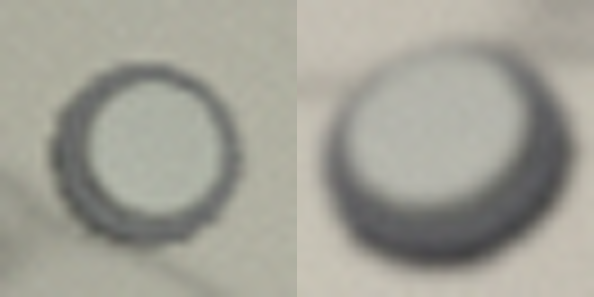

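Both views show the white cap on its grey housing, centre at full top (417.8,213.9) and scene (205.2,264.7). The two views agree on the mouth at (592.5,49) and the gel middle at (494,306). Next I triangulate the cap and work out the first moves.

```bash
cat >> h.py <<'E'
from scipy.spatial.transform import Rotation as R
def togo(*t):  # tool-axis shift (m) from the current pose to a world target (mm), turn needed to point straight down
    s=telemetry.state(); r=R.from_rotvec(s["ee_rot"])
    print(s["time_s"],s["position"].round(1),(r.inv().apply(np.array(t)-s["position"])/1000).round(4),"R",r.as_matrix().round(3).tolist())
E
python3 - <<'E'
from h import *
P=camera_params("top");S=camera_params("scene")
for z in(15,20,22,25,30,35): print(z,ray(P,417.8,213.9,z).round(1),ray(S,205.2,264.7,z).round(1))
togo(400,-200,320); togo(508,-370,150)
E
```

```text
15 [ 507.3 -371.7   15. ] [ 501.5 -367.8   15. ]
20 [ 506.5 -370.7   20. ] [ 504.9 -368.6   20. ]
22 [ 506.2 -370.2   22. ] [ 506.3 -368.9   22. ]
25 [ 505.7 -369.6   25. ] [ 508.4 -369.4   25. ]
30 [ 504.9 -368.6   30. ] [ 511.9 -370.2   30. ]
35 [ 504.1 -367.5   35. ] [ 515.3 -371.    35. ]
0.1 [182.2 649.3 230.1] [-0.4393 -0.759  -0.0885] R [[-0.963, 0.27, -0.001], [0.27, 0.963, -0.002], [0.0, -0.002, -1.0]]
0.1 [182.2 649.3 230.1] [-0.5893 -0.8931  0.0818] R [[-0.963, 0.27, -0.001], [0.27, 0.963, -0.002], [0.0, -0.002, -1.0]]
```

```bash
python3 -m crank '[{"z":-0.06,"jaw":1},{"x":-0.04,"y":-0.04,"z":-0.09,"jaw":1},{"x":-0.393,"y":-0.408,"z":-0.1,"jaw":1},{"x":-0.393,"y":-0.408,"z":-0.1,"jaw":1},{"x":-0.393,"y":-0.408,"z":-0.1,"jaw":1}]' 
python3 -c "from h import *;togo(450,150,330);togo(506,-370,150)"
```

```text
0.1 [182.2 649.3 230.1] [-0.3928 -0.4085 -0.0992] R [[-0.963, 0.27, -0.001], [0.27, 0.963, -0.002], [0.0, -0.002, -1.0]]
0.1 [182.2 649.3 230.1] [-0.5874 -0.8936  0.0818] R [[-0.963, 0.27, -0.001], [0.27, 0.963, -0.002], [0.0, -0.002, -1.0]]validation failed for argument at $[0]...
```

```bash
python3 -m crank '[{"x":0,"y":0,"z":-0.06,"rx":0,"ry":0,"rz":0,"jaw":1},{"x":-0.04,"y":-0.04,"z":-0.09,"rx":0,"ry":0,"rz":0,"jaw":1},{"x":-0.393,"y":-0.408,"z":-0.1,"rx":0,"ry":0,"rz":0,"jaw":1},{"x":-0.393,"y":-0.408,"z":-0.1,"rx":0,"ry":0,"rz":0,"jaw":1},{"x":-0.393,"y":-0.408,"z":-0.1,"rx":0,"ry":0,"rz":0,"jaw":1}]' 
python3 -c "from h import *;togo(450,150,330);togo(506,-370,150)"
```

```text
time_s: 0.72
position: [298.3, 434.5, 324.1]
ee_rot: [-0.428, -3.112, 0.001]
contact_force: [1.3, 0.7, 0.2]
opening: -0.4
grip_force: 0.0
0.725 [298.3 434.5 324.1] [-0.2229 -0.233  -0.0058] R [[-0.963, 0.27, -0.0], [0.27, 0.963, -0.001], [-0.0, -0.001, -1.0]]
0.725 [298.3 434.5 324.1] [-0.4171 -0.7185  0.1745] R [[-0.963, 0.27, -0.0], [0.27, 0.963, -0.001], [-0.0, -0.001, -1.0]]
```

```bash
python3 -m crank '[{"x":-0.22,"y":-0.23,"z":0,"rx":0,"ry":0,"rz":0,"jaw":1},{"x":-0.22,"y":-0.23,"z":0,"rx":0,"ry":0,"rz":0,"jaw":1},{"x":-0.22,"y":-0.23,"z":0,"rx":0,"ry":0,"rz":0,"jaw":1},{"x":-0.22,"y":-0.23,"z":0,"rx":0,"ry":0,"rz":0,"jaw":1},{"x":-0.22,"y":-0.23,"z":0,"rx":0,"ry":0,"rz":0,"jaw":1}]' 
python3 -c "from h import *;togo(506,-370,200)"
```

```text
time_s: 1.35
position: [445.1, 158.6, 324.2]
ee_rot: [-0.429, -3.112, -0.0]
contact_force: [1.1, -0.1, 0.1]
opening: -0.0
grip_force: 0.0
1.35 [445.1 158.6 324.2] [-0.2016 -0.4925  0.1242] R [[-0.963, 0.27, 0.0], [0.27, 0.963, 0.0], [0.0, 0.0, -1.0]]
```

```bash
python3 -m crank '[{"x":-0.2,"y":-0.49,"z":0,"rx":0,"ry":0,"rz":0,"jaw":1},{"x":-0.2,"y":-0.49,"z":0,"rx":0,"ry":0,"rz":0,"jaw":1},{"x":-0.2,"y":-0.49,"z":0,"rx":0,"ry":0,"rz":0,"jaw":1},{"x":-0.2,"y":-0.49,"z":0,"rx":0,"ry":0,"rz":0,"jaw":1},{"x":-0.2,"y":-0.49,"z":0,"rx":0,"ry":0,"rz":0,"jaw":1}]' 
python3 -c "from h import *;togo(506,-370,150)"
```

```text
time_s: 1.98
position: [479.9, -151.9, 324.2]
ee_rot: [-0.429, -3.112, -0.001]
contact_force: [-0.5, 0.2, 0.9]
opening: -0.1
grip_force: 0.0
1.975 [ 479.9 -151.9  324.2] [-0.0842 -0.203   0.1741] R [[-0.963, 0.271, -0.0], [0.271, 0.963, 0.0], [0.0, 0.0, -1.0]]
```

```bash
python3 -m crank '[{"x":-0.084,"y":-0.203,"z":0.174,"rx":0,"ry":0,"rz":0,"jaw":1},{"x":-0.084,"y":-0.203,"z":0.174,"rx":0,"ry":0,"rz":0,"jaw":1},{"x":-0.084,"y":-0.203,"z":0.174,"rx":0,"ry":0,"rz":0,"jaw":1},{"x":-0.084,"y":-0.203,"z":0.174,"rx":0,"ry":0,"rz":0,"jaw":1},{"x":-0.084,"y":-0.203,"z":0.174,"rx":0,"ry":0,"rz":0,"jaw":1}]'
python3 - <<'E'
from h import *
togo(506,-370,40)
im,d=read_camera("wrist");cv2.imwrite("pics/w1.png",im)
E
```

```text
time_s: 2.6
position: [504.7, -369.3, 146.6]
ee_rot: [-0.431, -3.108, -0.005]
contact_force: [-0.4, -0.4, -0.3]
opening: -0.1
grip_force: 0.0
2.6 [ 504.7 -369.3  146.6] [-0.002  -0.0006  0.1066] R [[-0.962, 0.272, -0.004], [0.272, 0.962, 0.004], [0.005, 0.002, -1.0]]
```

View pics/w1.png

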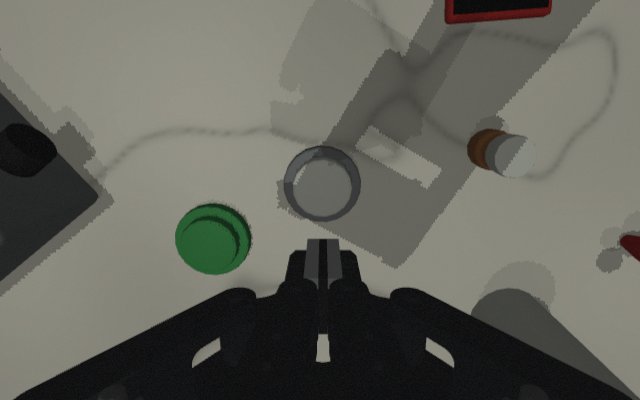

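The wrist view shows the white cap in its grey housing at (324,186), ahead of the closed tips, with the green decoy well away at (213,238). Checking the cap with a ray.

Run:
```python
from h import *
p=camera_params("wrist")
for z in(20,25,30): print(ray(p,324,187,z).round(1))
togo(506,-370,35)
```

```text
[ 504. -369.   20.]
[ 502.7 -368.6   25. ]
[ 501.5 -368.3   30. ]
2.65 [ 504.  -370.6  144.7] [-0.0024  0.001   0.1097] R [[-0.962, 0.273, -0.005], [0.273, 0.962, 0.004], [0.006, 0.002, -1.0]]
```

```bash
python3 -m crank '[{"x":-0.001,"y":0,"z":0.05,"rx":0,"ry":0,"rz":0,"jaw":1},{"x":-0.001,"y":0,"z":0.09,"rx":0,"ry":0,"rz":0,"jaw":1},{"x":-0.001,"y":0,"z":0.11,"rx":0,"ry":0,"rz":0,"jaw":1},{"x":-0.001,"y":0,"z":0.11,"rx":0,"ry":0,"rz":0,"jaw":1},{"x":-0.001,"y":0,"z":0.11,"rx":0,"ry":0,"rz":0,"jaw":1}]' 
python3 -c "from h import *;togo(505,-369.5,22)"
```

```text
time_s: 3.28
position: [508.3, -369.3, 42.6]
ee_rot: [0.428, 3.11, -0.003]
contact_force: [0.4, 0.4, 0.5]
opening: 0.1
grip_force: 0.0
3.275 [ 508.3 -369.3   42.6] [ 0.0032 -0.0011  0.0206] R [[-0.963, 0.27, 0.002], [0.27, 0.963, -0.002], [-0.003, -0.002, -1.0]]
```

```bash
python3 -m crank '[{"x":0.002,"y":0,"z":0.012,"rx":0,"ry":0,"rz":0,"jaw":1},{"x":0.002,"y":0,"z":0.018,"rx":0,"ry":0,"rz":0,"jaw":1},{"x":0.002,"y":0,"z":0.021,"rx":0,"ry":0,"rz":0,"jaw":1},{"x":0.002,"y":0,"z":0.021,"rx":0,"ry":0,"rz":0,"jaw":1}]'
```

```text
time_s: 3.78
position: [505.1, -367.7, 19.7]
ee_rot: [-0.428, -3.111, -0.001]
contact_force: [-1.0, 1.2, 3.0]
opening: -0.2
grip_force: 1.4
```

```bash
python3 -m crank '[{"x":0,"y":0,"z":0.002,"rx":0,"ry":0,"rz":0,"jaw":1},{"x":0,"y":0,"z":0.004,"rx":0,"ry":0,"rz":0,"jaw":1},{"x":0,"y":0,"z":0.004,"rx":0,"ry":0,"rz":0,"jaw":1}]'
```

```text
time_s: 4.15
position: [505.3, -367.9, 16.1]
ee_rot: [-0.429, -3.112, -0.0]
contact_force: [-2.5, 0.5, 5.4]
opening: -0.2
grip_force: 2.9
```

```bash
python3 -m crank '[{"x":0,"y":0,"z":0.002,"rx":0,"ry":0,"rz":0,"jaw":1},{"x":0,"y":0,"z":0.003,"rx":0,"ry":0,"rz":0,"jaw":1},{"x":0,"y":0,"z":0.003,"rx":0,"ry":0,"rz":0,"jaw":1}]'
```

```text
time_s: 4.53
position: [505.4, -367.9, 15.8]
ee_rot: [-0.428, -3.11, -0.001]
contact_force: [-6.2, 5.9, 18.6]
opening: -0.2
grip_force: 9.2
```

The button is bottomed: z has stalled and the force is 18.6 N. Releasing and going up.

```bash
python3 -m crank '[{"x":0,"y":0,"z":-0.05,"rx":0,"ry":0,"rz":0,"jaw":1},{"x":0,"y":0,"z":-0.11,"rx":0,"ry":0,"rz":0,"jaw":1},{"x":0,"y":0,"z":-0.17,"rx":0,"ry":0,"rz":0,"jaw":1},{"x":0,"y":0,"z":-0.23,"rx":0,"ry":0,"rz":0,"jaw":1},{"x":0,"y":0,"z":-0.27,"rx":0,"ry":0,"rz":0,"jaw":1}]' 
python3 -c "from h import *;togo(592.5,49,280)"
```

```text
time_s: 5.15
position: [506.0, -368.5, 286.1]
ee_rot: [0.428, 3.108, -0.005]
contact_force: [0.6, -0.6, -0.4]
opening: -0.2
grip_force: 0.0
5.15 [ 506.  -368.5  286.1] [0.0297 0.4253 0.0049] R [[-0.963, 0.27, 0.004], [0.27, 0.963, -0.004], [-0.005, -0.003, -1.0]]
```

```bash
python3 -m crank '[{"x":0.03,"y":0.425,"z":0,"rx":0,"ry":0,"rz":0,"jaw":1},{"x":0.03,"y":0.425,"z":0,"rx":0,"ry":0,"rz":0,"jaw":1},{"x":0.03,"y":0.425,"z":0,"rx":0,"ry":0,"rz":0,"jaw":1},{"x":0.03,"y":0.425,"z":0,"rx":0,"ry":0,"rz":0,"jaw":1},{"x":0.03,"y":0.425,"z":0,"rx":0,"ry":0,"rz":0,"jaw":1}]' 
python3 -c "from h import *;togo(592.5,49,230)"
```

```text
time_s: 5.78
position: [568.7, -59.8, 282.1]
ee_rot: [0.429, 3.111, -0.0]
contact_force: [0.5, -0.7, -0.3]
opening: -0.2
grip_force: 0.0
5.775 [568.7 -59.8 282.1] [0.0066 0.1112 0.0521] R [[-0.963, 0.271, 0.001], [0.271, 0.963, -0.0], [-0.001, 0.0, -1.0]]
```

```bash
python3 -m crank '[{"x":0.007,"y":0.111,"z":0.02,"rx":0,"ry":0,"rz":0,"jaw":1},{"x":0.007,"y":0.111,"z":0.05,"rx":0,"ry":0,"rz":0,"jaw":1},{"x":0.007,"y":0.111,"z":0.08,"rx":0,"ry":0,"rz":0,"jaw":1},{"x":0.007,"y":0.111,"z":0.08,"rx":0,"ry":0,"rz":0,"jaw":1},{"x":0.007,"y":0.111,"z":0.08,"rx":0,"ry":0,"rz":0,"jaw":1}]'
python3 - <<'E'
from h import *
im,d=read_camera("wrist");cv2.imwrite("pics/w2.png",im)
togo(592.5,49,107)
p=camera_params("wrist"); f,cx,cy=K(p)
for n,w in dict(mouth=(592.5,49,75),t3=(532,80,81),t4=(531,-10,81),t1=(594,109,81)).items():
    c=p["camera_from_world"]@np.array([*w,1]); print(n,(c[:2]/c[2]*f+[cx,cy]).round(0))
E
```

```text
time_s: 6.4
position: [592.4, 46.5, 203.7]
ee_rot: [0.43, 3.11, 0.0]
contact_force: [-0.1, -1.0, -0.3]
opening: 0.1
grip_force: 0.0
6.45 [592.8  46.3 204.4] [0.0013 0.0025 0.0974] R [[-0.962, 0.271, 0.003], [0.271, 0.962, -0.0], [-0.003, 0.001, -1.0]]
mouth [325. 183.]
t3 [344.  97.]
t4 [227. 129.]
t1 [401. 167.]
```

View pics/w2.png

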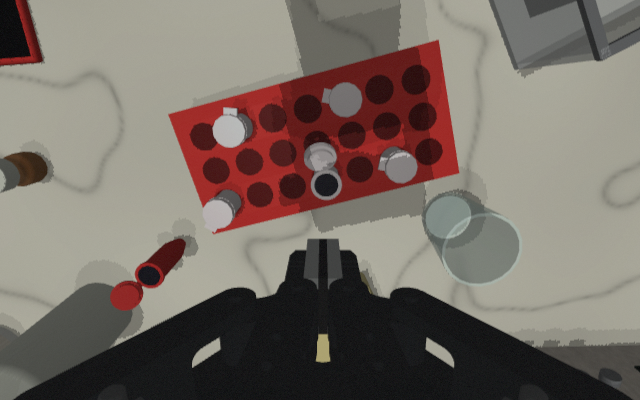

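The wrist view shows the open mouth at (326,183), against a predicted (325,183), with the closed lids well apart. Descending.

```bash
python3 -m crank '[{"x":0.001,"y":0.002,"z":0.04,"rx":0,"ry":0,"rz":0,"jaw":1},{"x":0.001,"y":0.002,"z":0.075,"rx":0,"ry":0,"rz":0,"jaw":1},{"x":0.001,"y":0.002,"z":0.095,"rx":0,"ry":0,"rz":0,"jaw":1},{"x":0.001,"y":0.002,"z":0.095,"rx":0,"ry":0,"rz":0,"jaw":1},{"x":0.001,"y":0.002,"z":0.095,"rx":0,"ry":0,"rz":0,"jaw":1}]' 
python3 -m crank '[{"x":0,"y":0,"z":0,"rx":0,"ry":0,"rz":0,"jaw":1},{"x":0,"y":0,"z":0,"rx":0,"ry":0,"rz":0,"jaw":1},{"x":0,"y":0,"z":0,"rx":0,"ry":0,"rz":0,"jaw":1},{"x":0,"y":0,"z":0,"rx":0,"ry":0,"rz":0,"jaw":1},{"x":0,"y":0,"z":0,"rx":0,"ry":0,"rz":0,"jaw":1}]'
```

```text
time_s: 7.08
position: [592.7, 48.9, 109.6]
ee_rot: [0.429, 3.109, 0.0]
contact_force: [0.4, 0.8, 0.5]
opening: 0.2
grip_force: 0.0
time_s: 7.7
position: [591.2, 49.2, 107.5]
ee_rot: [-0.429, -3.112, 0.0]
contact_force: [-0.2, 0.6, 0.2]
opening: 0.1
grip_force: 0.0
```

```bash
python3 -m crank '[{"x":0,"y":0,"z":0,"rx":0,"ry":0,"rz":0,"jaw":1},{"x":0,"y":0,"z":0,"rx":0,"ry":0,"rz":0,"jaw":1},{"x":0,"y":0,"z":0,"rx":0,"ry":0,"rz":0,"jaw":1},{"x":0,"y":0,"z":0,"rx":0,"ry":0,"rz":0,"jaw":1},{"x":0,"y":0,"z":0,"rx":0,"ry":0,"rz":0,"jaw":1}]' 
python3 -m crank '[{"x":0,"y":0,"z":0,"rx":0,"ry":0,"rz":0,"jaw":1},{"x":0,"y":0,"z":0,"rx":0,"ry":0,"rz":0,"jaw":1},{"x":0,"y":0,"z":0,"rx":0,"ry":0,"rz":0,"jaw":1},{"x":0,"y":0,"z":0,"rx":0,"ry":0,"rz":0,"jaw":1},{"x":0,"y":0,"z":0,"rx":0,"ry":0,"rz":0,"jaw":1}]' 
python3 -m crank '[{"x":0,"y":0,"z":-0.06,"rx":0,"ry":0,"rz":0,"jaw":1},{"x":0,"y":0,"z":-0.12,"rx":0,"ry":0,"rz":0,"jaw":1},{"x":0,"y":0,"z":-0.17,"rx":0,"ry":0,"rz":0,"jaw":1},{"x":0,"y":0,"z":-0.17,"rx":0,"ry":0,"rz":0,"jaw":1}]'
python3 -c "from h import *;togo(494,306,280)"
```

```text
time_s: 8.32
position: [591.2, 49.2, 107.5]
ee_rot: [0.429, 3.112, -0.0]
contact_force: [0.1, -0.0, -1.0]
opening: -0.1
grip_force: 0.0
time_s: 8.95
position: [591.2, 49.2, 107.5]
ee_rot: [0.429, 3.112, 0.0]
contact_force: [0.3, 0.9, 0.8]
opening: -0.4
grip_force: 0.0
time_s: 9.45
position: [593.8, 49.0, 284.3]
ee_rot: [0.427, 3.101, 0.001]
contact_force: [0.3, 0.0, -0.5]
opening: -0.0
grip_force: 0.0
9.45 [593.8  49.  284.3] [0.1656 0.2204 0.0029] R [[-0.963, 0.27, 0.012], [0.27, 0.963, -0.001], [-0.012, 0.002, -1.0]]
```

```bash
python3 -m crank '[{"x":0.165,"y":0.22,"z":0,"rx":0,"ry":0,"rz":0,"jaw":1},{"x":0.165,"y":0.22,"z":0,"rx":0,"ry":0,"rz":0,"jaw":1},{"x":0.165,"y":0.22,"z":0,"rx":0,"ry":0,"rz":0,"jaw":1},{"x":0.165,"y":0.22,"z":0,"rx":0,"ry":0,"rz":0,"jaw":1},{"x":0.165,"y":0.22,"z":0,"rx":0,"ry":0,"rz":0,"jaw":1}]'
python3 - <<'E'
from h import *
im,d=read_camera("wrist");cv2.imwrite("pics/w3.png",im)
togo(494,306,146)
p=camera_params("wrist"); f,cx,cy=K(p)
for n,w in dict(mid=(494,306,116),a=(483,358,116),b=(505,256,116)).items():
    c=p["camera_from_world"]@np.array([*w,1]); print(n,(c[:2]/c[2]*f+[cx,cy]).round(0))
E
```

```text
time_s: 10.07
position: [489.6, 308.1, 275.9]
ee_rot: [-0.423, -3.111, 0.001]
contact_force: [-0.4, -0.1, -0.0]
opening: -0.1
grip_force: 0.0
10.125 [488.9 309.7 275.9] [-0.0063 -0.0022  0.1299] R [[-0.964, 0.266, -0.003], [0.266, 0.964, 0.001], [0.003, 0.0, -1.0]]
mid [320. 184.]
a [374. 156.]
b [270. 209.]
```

View pics/w3.png

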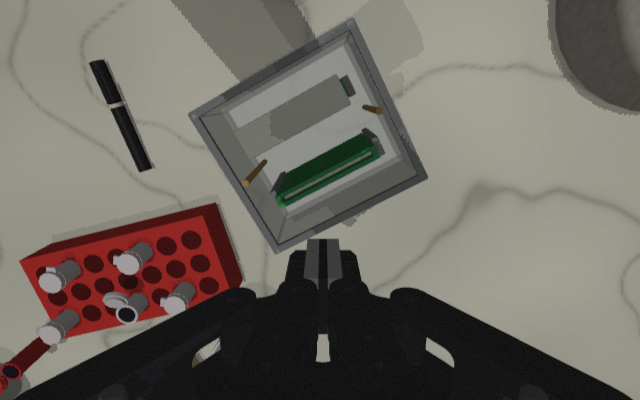

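The wrist view shows the bare slotted edge from about (278,203) to (383,155), lying on the predicted line with its middle slightly further in +y. The comb plate is at (295,115), well across. Descending at (493,310).

```bash
python3 -m crank '[{"x":-0.002,"y":0.001,"z":0,"rx":0,"ry":0,"rz":0,"jaw":1},{"x":-0.002,"y":0.001,"z":0.04,"rx":0,"ry":0,"rz":0,"jaw":1},{"x":-0.002,"y":0.001,"z":0.08,"rx":0,"ry":0,"rz":0,"jaw":1},{"x":-0.002,"y":0.001,"z":0.1,"rx":0,"ry":0,"rz":0,"jaw":1},{"x":-0.002,"y":0.001,"z":0.1,"rx":0,"ry":0,"rz":0,"jaw":1}]'
python3 -c "from h import *;togo(493,310,147)"
```

```text
time_s: 10.75
position: [493.6, 304.8, 175.6]
ee_rot: [-0.43, -3.109, 0.003]
contact_force: [-0.0, -0.3, 0.3]
opening: -0.1
grip_force: 0.0
10.75 [493.6 304.8 175.6] [0.0019 0.0049 0.0286] R [[-0.962, 0.272, -0.004], [0.272, 0.962, -0.002], [0.003, -0.003, -1.0]]
```

```bash
python3 -m crank '[{"x":0.001,"y":0.003,"z":0.015,"rx":0,"ry":0,"rz":0,"jaw":1},{"x":0.001,"y":0.003,"z":0.027,"rx":0,"ry":0,"rz":0,"jaw":1},{"x":0.001,"y":0.003,"z":0.027,"rx":0,"ry":0,"rz":0,"jaw":1},{"x":0.001,"y":0.003,"z":0.027,"rx":0,"ry":0,"rz":0,"jaw":1},{"x":0.001,"y":0.003,"z":0.027,"rx":0,"ry":0,"rz":0,"jaw":1}]'
python3 -m crank '[{"x":0,"y":0,"z":0,"rx":0,"ry":0,"rz":0,"jaw":1},{"x":0,"y":0,"z":0,"rx":0,"ry":0,"rz":0,"jaw":1},{"x":0,"y":0,"z":0,"rx":0,"ry":0,"rz":0,"jaw":1},{"x":0,"y":0,"z":0,"rx":0,"ry":0,"rz":0,"jaw":1},{"x":0,"y":0,"z":0,"rx":0,"ry":0,"rz":0,"jaw":1}]'
python3 - <<'E'
from h import *
im,d=read_camera("top");im2,_=read_camera("wrist")
cv2.imwrite("pics/fin.png",np.hstack([cv2.resize(im[160:280,120:260],None,fx=2.8,fy=2.8),im2[64:400,120:520]]))
E
```

```text
time_s: 11.38
position: [494.2, 309.4, 151.2]
ee_rot: [0.428, 3.111, 0.001]
contact_force: [0.9, 0.5, -0.0]
opening: -0.2
grip_force: 0.0
time_s: 12.0
position: [493.9, 309.2, 150.5]
ee_rot: [-0.429, -3.112, 0.0]
contact_force: [-0.5, 0.8, 0.5]
opening: 0.0
grip_force: 0.0
```

View pics/fin.png

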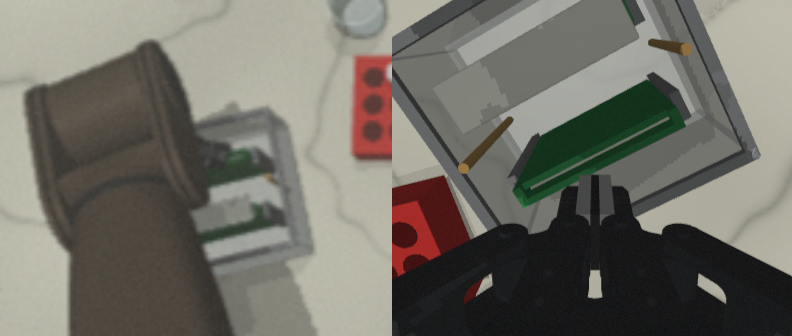

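The closed tips stand over the middle of the bare green edge: edge middle near (600,155), tips at column 595. Nothing is touched. Holding a little longer, then handing in.

```bash
python3 -m crank '[{"x":0,"y":0,"z":0,"rx":0,"ry":0,"rz":0,"jaw":1},{"x":0,"y":0,"z":0,"rx":0,"ry":0,"rz":0,"jaw":1},{"x":0,"y":0,"z":0,"rx":0,"ry":0,"rz":0,"jaw":1},{"x":0,"y":0,"z":0,"rx":0,"ry":0,"rz":0,"jaw":1},{"x":0,"y":0,"z":0,"rx":0,"ry":0,"rz":0,"jaw":1}]' && python3 -c "from h import *;print(close_job())"
```

```text
time_s: 12.72
position: [493.9, 309.2, 150.5]
ee_rot: [-0.429, -3.112, 0.0]
contact_force: [-0.1, -0.3, -0.0]
opening: 0.2
grip_force: 0.0
the job is handed in; nothing more can be done
None
```

I pressed the call button fully down and let it go, pointed at the open tube for about 2 s, and handed the job in while still pointing at the middle of the comb-less gel plate's top edge; no verdict came back.

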